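# Turn the painted panel over on its stand

## Task

Swing the red keeper bar on the painting stand a quarter turn, right up to its stop, so that it no longer bars the way, then slide the thin panel off the cork pad and out over the ledge of the stand until you can get under it. Turn it over so that the flower picture faces up, and leave it lying flat on the cork pad with the keeper still open; do not let the panel fall off the stand and leave the paint bottles and the tub where they stand.

Things in the scene. Friction and masses are not known exactly. Their poses are not given: they have to be found in the camera images.
- stand: Low plywood stand, fixed, 220 (x) x 250 (y) x 90 mm high, top board 18 mm thick on side boards. Origin: centre of its foot on the table. On it a fixed cork pad 5 mm thick covers the full width in x from y = -50 to +125 mm, top at z = 95 mm; the bare ledge, y = -125 to -50 mm, has its top at z = 90 mm. The panel leaves over the ledge's outer edge, towards -y.
- pad_step (a point): Middle of the cork pad's upper edge (stand x = 0, y = -50, z = 95 mm); axes as the stand. Here an upright 5 mm step goes down to the ledge. A panel slid fully off the pad drops behind this step, flush with the pad, its other end then overhanging the ledge by about 45 mm; the step stops its back edge from going back when the overhanging edge is pried up.
- ledge_edge (a point): Middle of the ledge's outer upper edge (stand x = 0, y = -125, z = 90 mm); axes as the stand.
- panel: Loose rigid wooden panel, 100 (x) x 120 (y) x 5 mm, about 70 g, too wide to grasp across. Origin: centre of the face that is down at the start, which bears the picture (blue, yellow flower); own z points from it to the plain white back, 5 mm along z. Starts white side up on the cork pad, long side within 0.15 rad of the stand's y. Slides on cork and wood with ordinary friction.
- keeper (a joint): Angle of the red keeper bar, a quarter-turn lever on the ledge. Near 0: shut, pointing to the stand's +x across the panel's way. It turns clockwise seen from above; at 1.571 rad it runs against a hard stop: open, pointing to the stand's -y, out over the ledge's edge. It stays where it is left (friction about 0.1 N m).
- keeper_pivot (a point): On the keeper's turning axis, at the top of the bar in height: stand x = -95, y = -105, z = 106 mm. The bar is 150 mm long from the axis, 14 mm wide and 12 mm high (4 to 16 mm above the ledge).
- keeper_tip (a point): Top of the keeper bar, 140 mm from its axis along the bar, near its free end.
- violet_bottle: Violet paint bottle, 60 mm diameter, 150 mm tall, origin at the centre of its base. Leave it.
- red_bottle: Red paint bottle, 56 mm diameter, 130 mm tall, origin at the centre of its base. Leave it.
- tub: Clear plastic tub, 84 mm diameter at the rim, 42 mm tall, origin at the centre of its base. Leave it.
There are look-alikes about, which are no part of the job. There is more than one size of the panel; the job needs the smallest.

How it is judged:
By the outcome, as a careful person would: the job done as asked, in the order asked, and still so for the second after the job is handed in, with the robot touching nothing.
It also fails if it takes over 67 s, if anything falls off the work surface, if the arm or the gripper's body presses on something with over 40 N, if the wrist force passes 120 N, or if a joint passes its speed limit or range.

## Robot

A 6-joint arm with a two-finger parallel gripper is mounted at the origin on the work surface. World frame = base frame: x ahead of the robot, y to its left, z up, the work surface at z = 0. Lengths are in mm, angles in rad, forces in N, time in s.
With the tool pointing down it reaches from about 275 to 825 mm from the base axis. Payload 4.9 kg.
Tool frame: the origin (TCP) lies at the very end of the fingers, on their centre line; the grasp point (between the pads) lies 19 mm behind it; z points along the fingers, y is the line along which they close (so a half turn about z gives the same grasp; the last joint's range is limited). The gripper opens to 85 mm and grips with 20 to 120 N. Pads are 22 mm wide; open, the fingers measure 114 mm over their backs; the gripper's body (76 mm by 85 mm) begins 54 mm behind the grasp point. The pads swing forward as they close: fully open they stand 13 mm farther back than shut.
Start: joints at [1.098, 0.326, -0.193, 1.052, 0, 1.437], TCP at [182.791, 518.754, 231.281] pointing down, gripper open.
Joint ranges: [-2.65, 2.65], [-0.97, 1.79], [-1.3, 1.35], [-1.93, 2.1], [-1.47, 1.37], [-3.14, 3.14]. Speed limits (rad/s): [2.57, 2.57, 3.14, 3.14, 3.14, 3.14].

## Interface

Orientations are given as [roll, pitch, yaw] about the fixed x, y, z axes, in that order (R = Rz(yaw) Ry(pitch) Rx(roll)).
In Python, from bench import bot, solve_ik, imaging gives the robot as it stands. Calls block until the motion is done:
- bot.move_ptp(position, orientation): joint-space move of the TCP to a pose.
- bot.movel(position, rot=None, max_speed=150, threshold=None): straight line of the TCP; rot=None keeps the orientation; max_speed is the mean speed in mm/s. With threshold (N) it stops when the force on the tool has changed by that much, and returns True; else False.
- bot.move_j(angles): joint-space move.
- bot.grip(opening, effort=None): opening from 0.0 (shut) to 1.0 (fully open); effort is the grip in N (None keeps the last); returns when the fingers have stopped.
- bot.dwell(seconds).
- solve_ik(position, orientation): joint angles nearest the present ones, or None.
- bot.get_state(): the state.
- imaging.capture(name): name is "scene" or "top" or "wrist"; returns the picture (420x560x3 uint8, blue, green, red); there is no depth.
- imaging.camera_model(name): a dict with "K" (3x3 intrinsics, pixels), "position" and "rotation" of the camera in the world. Camera axes: x right, y up, looking along -z (the intrinsics and any distortion apply to the point x, -y, -z); pixel columns grow to the right and rows downward; lengths in mm; the calibration is good to about 2 mm. A picture is of the moment at which its call begins: read the wrist's pose just before it. camera_model takes no time and is no camera call; for the wrist camera it gives the pose at the moment of the call.
A pose or a line that the arm cannot do raises bot.IKError and nothing moves.
- bot.sign_off(): hands the job in; it is judged then, once.
The state is a dict: "t": time; "qpos": joint angles; "joint_velocities": joint speeds; "effort": joint torques, N m; "tcp_pos": TCP position; "orientation": TCP orientation; "contact_force": force on the tool from outside, world axes, zero at the start; "wrist_torque": the same for the moment, N m; "opening": opening from 0.0 (shut) to 1.0 (fully open); "gripper_force": force on a finger pad.
Only numpy, scipy, OpenCV 4.12 (cv2) and the standard library are available. Lean on these libraries where they do the work, as an engineer would, in place of code of your own. Each camera call takes 0.05 s, during which the arm holds its last target. There are 200 camera calls.

## Working session

There is one attempt and no reset: what is moved stays moved. The work goes in short steps, each a Python script; the robot and the scene stay as the last script left them, time stands still between calls to the robot, and variables do not carry over. Pictures are saved under pics/ and viewed, at most 10 in all, crops included, and the job is handed in when it is done.

```bash
ls; mkdir -p pics; python3 - <<'E'
from bench import bot, solve_ik, imaging
import cv2, numpy as np
for n in ("scene","top"):
    im=imaging.capture(n); cv2.imwrite(f"pics/{n}0.png",im)
    m=imaging.camera_model(n); print(n,{k:np.round(np.array(v),3).tolist() if not isinstance(v,str) else v for k,v in m.items()})
print(bot.get_state())
E
```

```text
pics
scene {'K': [[413.1, 0.0, 278.5], [0.0, 413.1, 205.132], [0.0, 0.0, 1.0]], 'position': [1139.11, 42.919, 762.953], 'rotation': [0.735, -0.017, 1.538]}
top {'K': [[424.209, 0.0, 277.341], [0.0, 424.209, 202.773], [0.0, 0.0, 1.0]], 'position': [367.448, 62.304, 902.961], 'rotation': [0.186, 0.017, -1.557]}
{'t': 0.1, 'qpos': array([ 1.09778112e+00,  3.26844600e-01, -1.93510155e-01,  1.05202238e+00,
        4.23983540e-05,  1.43658530e+00]), 'joint_velocities': array([-1.62841300e-04, -2.38454748e-03,  2.95525060e-03, -4.28784851e-05,
       -1.30116987e-04, -4.86899540e-04]), 'effort': array([ 6.13270349e-04, -4.44237828e+01,  2.63039017e+01,  7.88242905e-03,
       -1.55011662e-04,  1.27830248e-05]), 'tcp_pos': array([182.53158405, 518.25396527, 230.58388539]), 'orientation': array([-3.14003173e+00, -2.53542879e-04,  2.80278823e+00]), 'contact_force': array([-0.75209283, -0.33194142, -0.66020908]), 'wrist_torque': array([-0.0466741 , -0.00767571, -0.03927507]), 'gripper_force': 0.0, 'opening': 0.9971575000870209}
```

View pics/scene0.png

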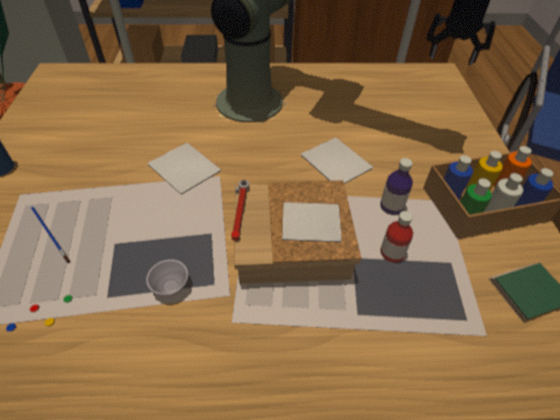

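View pics/top0.png

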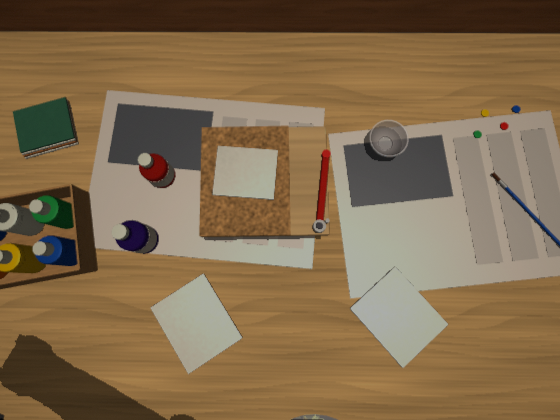

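The scene view shows the stand's cork at about (312,222), the panel at (311,222) and the keeper at (240,208). In the top view the cork spans (200–290, 127–237) and the panel is centred at (245,173). The keeper runs from its pivot at (319,226) to its tip at (326,153), and the tub is at (388,140). I'll zoom in to get accurate corners.

```bash
python3 - <<'E'
import cv2,numpy as np
a=cv2.imread("pics/top0.png")[115:250,190:340]; b=cv2.imread("pics/scene0.png")[170:290,225:365]
A=cv2.resize(a,None,fx=4,fy=4,interpolation=cv2.INTER_CUBIC);B=cv2.resize(b,None,fx=4,fy=4,interpolation=cv2.INTER_CUBIC)
cv2.imwrite("pics/crA.png",A);cv2.imwrite("pics/crB.png",B)
E
```

```text
(no output)
```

View pics/crA.png

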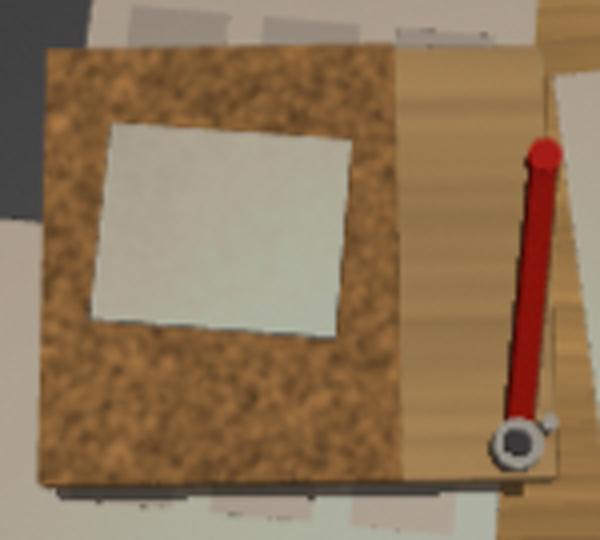

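View pics/crB.png

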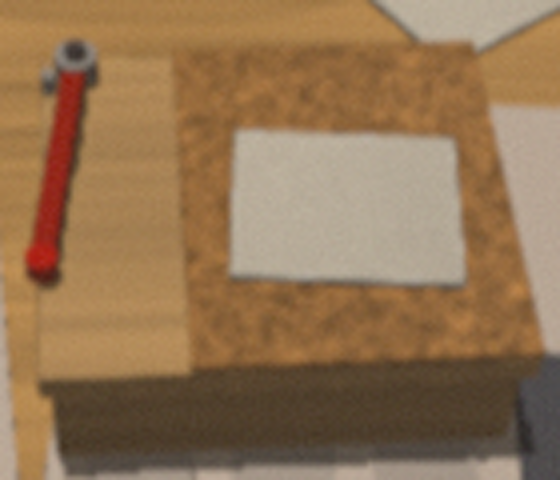

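The top crop shows the cork corners at (47,49), (393,44), (403,480) and (40,485), the panel corners at (112,124), (352,141), (335,338) and (91,319), and the ledge corners at (543,46) and (553,478). The scene crop shows the matching corners, so I'll fit the poses from both views.

```bash
cat > h.py <<'E'
import numpy as np, json, os
from scipy.spatial.transform import Rotation as R
from bench import bot, solve_ik, imaging
def proj(P,m):
    q=(np.atleast_2d(P)-m["position"])@R.from_euler("xyz",m["rotation"]).as_matrix() if np.shape(m["rotation"])==(3,) else (np.atleast_2d(P)-m["position"])@np.array(m["rotation"])
    q=q*[1,-1,-1]; u=q@np.array(m["K"]).T
    return u[:,:2]/u[:,2:]
if os.path.exists("pose.json"):
    SX,SY,SZ,SW=json.load(open("pose.json"))
    Rs=R.from_euler("z",SW)
    def W(x,y,z): return Rs.apply([x,y,z])+[SX,SY,0]      # stand -> world
    def S(p): return Rs.inv().apply(np.array(p)-[SX,SY,0]) # world -> stand
    def ori(zdir,ydir):   # tool z and y axes in stand axes -> rpy
        z=np.array(zdir,float); z/=np.linalg.norm(z); y=np.array(ydir,float); y-=z*(y@z); y/=np.linalg.norm(y)
        return (Rs*R.from_matrix(np.c_[np.cross(y,z),y,z])).as_euler("xyz")
E
python3 - <<'E'
from h import *
from scipy.optimize import least_squares
mt,ms=imaging.camera_model("top"),imaging.camera_model("scene")
ft=lambda p:(np.array(p)+.5)/4-.5+[190,115]
fs=lambda p:(np.array(p)+.5)/4-.5+[225,170]
def fit(obj,t,s,x0,n):
    def f(v):
        P=R.from_euler("z",v[3]).apply(obj)+v[:3]
        it=[i for i in range(len(obj)) if t[i]]; js=[i for i in range(len(obj)) if s[i]]
        return np.r_[(proj(P[it],mt)-ft([t[i] for i in it])).ravel(),(proj(P[js],ms)-fs([s[i] for i in js])).ravel()]
    r=least_squares(f,x0,loss="soft_l1"); print(n,r.x.round(3),"res",f(r.x).round(1)); return r.x
st=np.array([[110,125,95],[110,-50,95],[110,-125,90],[-110,125,95],[-110,-50,95],[-110,-125,90]],float)
v=fit(st,[(47,49),(393,44),(543,46),(40,485),(403,480),(553,478)],[(543,352),(190,374),(40,380),(472,43),(172,50),None],[450,90,0,0],"stand")
json.dump(list(v),open("pose.json","w"))
pn=np.array([[50,60,0],[50,-60,0],[-50,-60,0],[-50,60,0]],float)
p=fit(pn,[(112,124),(352,141),(335,338),(91,319)],[(466,286),(230,276),(236,129),(455,138)],[450,90,100,0],"panel")
k=fit(np.array([[0,0,0.]]),[(545,153)],[(42,258)],[450,0,100,0],"tip"); q=fit(np.array([[0,0,0.]]),[(519,443)],[(75,57)],[350,0,100,0],"pivot")
i=R.from_euler("z",-v[3])
for a in (p,k,q): print(i.apply(a[:3]-[v[0],v[1],0]).round(1))
print("panel rel yaw",p[3]-v[3])
# reachability
import importlib,h; importlib.reload(h); from h import *
for e in (-30,-15,0,15,30,45):           # azimuth of tool z away from +y towards +x
  for up in (-20,0,20,45):                 # tool z below horizontal
    for s in (1,-1):
      a,b=np.radians(e),np.radians(up)
      z=[np.sin(a)*np.cos(b),np.cos(a)*np.cos(b),-np.sin(b)]
      q=solve_ik(W(0,-150,92.5),ori(z,[0,0,s]))
      if q is not None: print("grasp",e,up,s,np.round(q,2))
for l in (0,20,30,40,50,60,70,80,90):
  for s in (1,-1):
    b=np.radians(l); q=solve_ik(W(0,-20+110*np.sin(b),95+110*np.cos(b)),ori([0,-np.sin(b),-np.cos(b)],[0,s*np.cos(b),-s*np.sin(b)]))
    if q is not None: print("lean",l,s,np.round(q,2))
E
```

```text
stand [ 5.67578e+02  1.05430e+02 -6.41600e+00  2.60000e-02] res [ 0.6  0.6  0.4  0.2 -0.1 -0.   0.1 -0.3 -0.1 -0.3  1.2 -0.1  0.7  0.5
  0.7 -1.5 -0.1 -0.   0.3 -0.1  0.4  0.4]
panel [ 5.80518e+02  1.42247e+02  9.39480e+01 -6.90000e-02] res [ 0.2 -0.1  0.1  0.1  0.1  0.  -0.1 -0.   0.2 -0.4  0.2 -0.2  0.   0.4
 -0.1  0.2]
tip [618.803 -16.245 100.937   0.   ] res [0.2 0.  0.2 0. ]
pivot [475.193  -2.831 101.149   0.   ] res [0.2 0.  0.3 0. ]
[13.9 36.5 93.9]
[  48.  -123.   100.9]
[ -95.2 -105.8  101.1]
panel rel yaw -0.09535931864846069
grasp -30 45 1 [-0.42  1.    0.35  1.62  0.41 -1.12]
grasp -30 45 -1 [-0.42  1.    0.35  1.62  0.41  2.02]
grasp -15 20 1 [-0.56  1.25  0.51  1.95  0.68 -1.28]
grasp -15 20 -1 [-0.56  1.25  0.51  1.95  0.68  1.87]
grasp -15 45 1 [-0.49  0.9   0.16  1.44  0.53 -0.94]
grasp -15 45 -1 [-0.49  0.9   0.16  1.44  0.53  2.2 ]
grasp 0 20 1 [-0.63  1.12  0.22  1.7   0.84 -1.15]
grasp 0 20 -1 [-0.63  1.12  0.22  1.7   0.84  1.99]
grasp 0 45 1 [-0.54  0.8  -0.05  1.22  0.64 -0.73]
grasp 0 45 -1 [-0.54  0.8  -0.05  1.22  0.64  2.41]
grasp 15 0 1 [-0.72  1.32  0.
[... 783 characters left out ...]
0.72  0.24  0.77 -2.92]
lean 0 1 [ 0.02  0.39 -0.17  1.01  0.   -0.01]
lean 0 -1 [ 0.02  0.39 -0.17  1.01  0.    3.14]
lean 20 1 [ 0.26  0.49 -0.08  1.09 -0.34  0.25]
lean 20 -1 [ 0.26  0.49 -0.08  1.09 -0.34 -2.89]
lean 30 1 [ 0.36  0.58 -0.01  1.17 -0.49  0.38]
lean 30 -1 [ 0.36  0.58 -0.01  1.17 -0.49 -2.76]
lean 40 1 [ 0.45  0.7   0.08  1.29 -0.63  0.53]
lean 40 -1 [ 0.45  0.7   0.08  1.29 -0.63 -2.61]
lean 50 1 [ 0.52  0.84  0.2   1.44 -0.74  0.69]
lean 50 -1 [ 0.52  0.84  0.2   1.44 -0.74 -2.45]
lean 60 1 [ 0.57  1.    0.33  1.63 -0.84  0.88]
lean 60 -1 [ 0.57  1.    0.33  1.63 -0.84 -2.26]
lean 70 1 [ 0.6   1.18  0.49  1.87 -0.91  1.09]
lean 70 -1 [ 0.6   1.18  0.49  1.87 -0.91 -2.05]
```

```bash
python3 - <<'E'
from h import *
import cv2
t0=bot.get_state()["t"]
piv=np.array([-95,-105.]); r=115
def fp(th,off):
    d=np.array([np.cos(th),-np.sin(th)]); n=np.array([np.sin(th),np.cos(th)])
    return piv+r*d+off*n, ori([0,0,-1],[d[0],d[1],0])
for s in (0.12,1.571):
    p,o=fp(s,33); print(np.round(solve_ik(W(*p,97),o),2), np.round(o,2))
p,o=fp(.12,33)
bot.move_ptp(W(*p,200),o); bot.grip(0.0,40)
im=imaging.capture("wrist"); cv2.imwrite("pics/w1.png",im); m=imaging.camera_model("wrist")
json.dump({k:np.array(v).tolist() for k,v in m.items()},open("w1.json","w"))
hit=bot.movel(W(*p,115),max_speed=200)
hit=bot.movel(W(*p,80),max_speed=25,threshold=4)
s=bot.get_state(); print("touch",hit,S(s["tcp_pos"]).round(1),s["contact_force"].round(1),"t",s["t"]-t0)
bot.movel(s["tcp_pos"]+[0,0,7],max_speed=50)
s=bot.get_state(); print(S(s["tcp_pos"]).round(1),s["opening"],s["t"])
E
```

```text
[-0.09  0.52 -0.26  0.79  0.    1.57] [3.14 0.   1.48]
[-0.36  0.41 -0.45  0.71  0.    2.75] [3.14 0.   0.03]
touch True [ 22.9 -86.   90.1] [-1.1  0.9  5.4] t 4.6583000000000006
[ 23.2 -86.   97.4] -0.0014525553067575095 5.0583
```

View pics/w1.png

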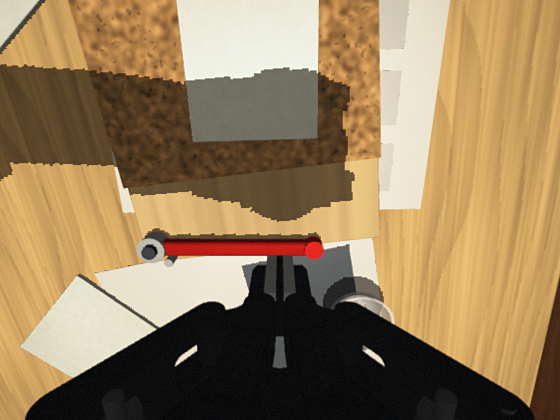

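The touch puts the ledge at z = 90.1, which matches the text. In the wrist view the pivot is at (150,250), the tip at (313,250), the cork edge runs (128,187)–(380,158), and the ledge corner is at (378,238). I'll refine the stand pose at z = 0 with this view and then sweep the keeper open.

```bash
python3 - <<'E'
from h import *
from scipy.optimize import least_squares
mt,ms=imaging.camera_model("top"),imaging.camera_model("scene"); mw=json.load(open("w1.json"))
ft=lambda p:(np.array(p,float)+.5)/4-.5+[190,115]
fs=lambda p:(np.array(p,float)+.5)/4-.5+[225,170]
st=np.array([[110,125,95],[110,-50,95],[110,-125,90],[-110,125,95],[-110,-50,95],[-110,-125,90]],float)
T=ft([(47,49),(393,44),(543,46),(40,485),(403,480),(553,478)]); Sc=fs([(543,352),(190,374),(40,380),(472,43),(172,50)])
Wc=np.array([(380,158),(378,238),(128,187)],float)
f={}
def tf(v): return R.from_euler("z",v[2]).apply(st)+[v[0],v[1],0]
f["top"]=lambda v:(proj(tf(v),mt)-T).ravel()
f["scene"]=lambda v:(proj(tf(v)[:5],ms)-Sc).ravel()
f["wrist"]=lambda v:(proj(tf(v)[[1,2,4]],mw)-Wc).ravel()
for n in f:
    r=least_squares(f[n],[567,105,.026],loss="soft_l1"); print(n,r.x.round(3),f[n](r.x).round(1))
E
```

```text
top [5.66119e+02 1.05810e+02 2.60000e-02] [-0.2  0.1  0.3 -0.2  0.  -0.5 -0.9  0.1 -0.3  0.1  1.3  0.3]
scene [5.72646e+02 1.03970e+02 2.90000e-02] [ 1.   0.6  0.1 -1.1 -1.   0.5  0.2 -0.6 -0.3 -0. ]
wrist [5.70999e+02 1.05102e+02 1.90000e-02] [ 0.3  0.1  1.   0.1 -5.2  0. ]
```

```bash
echo "[569.5,105.2,0,0.026]" > pose.json; python3 - <<'E'
from h import *
import cv2
piv=np.array([-95,-105.]); r=115
def fp(th,off):
    d=np.array([np.cos(th),-np.sin(th)]); n=np.array([np.sin(th),np.cos(th)])
    return piv+r*d+off*n, ori([0,0,-1],[d[0],d[1],0])
z=97.2
for th in list(np.linspace(.12,1.45,9))+[1.5,1.55,1.6,1.65,1.7]:
    p,o=fp(th,18)
    fine=th>1.46
    hit=bot.movel(W(*p,z),o,max_speed=40 if fine else 130,threshold=6 if fine else 25)
    s=bot.get_state()
    print(round(th,2),hit,S(s["tcp_pos"]).round(1),s["contact_force"].round(1),round(s["t"],2))
    if hit: break
p,o=fp(th-.08,30); bot.movel(W(*p,z),o,max_speed=100)
bot.movel(W(*p,190),max_speed=250)
im=imaging.capture("wrist"); cv2.imwrite("pics/w2.png",im); m=imaging.camera_model("wrist")
json.dump({k:np.array(v).tolist() for k,v in m.items()},open("w2.json","w"))
im=imaging.capture("top"); cv2.imwrite("pics/top2.png",cv2.resize(im[110:290,190:440],None,fx=3,fy=3,interpolation=cv2.INTER_CUBIC))
E
```

```text
0.12 False [  21.2 -101.3   97. ] [-0.  -0.4  0.1] 5.33
0.29 False [  20.3 -120.    97.1] [0.5 0.6 0.5] 5.64
0.45 False [  16.3 -138.6   97.2] [-0.9 -0.5  1. ] 5.96
0.62 False [   9.2 -156.5   97.3] [ 0.2 -0.3 -0.3] 6.28
0.78 False [  -0.7 -173.    97.3] [0.9 0.7 0.8] 6.59
0.95 False [ -13.3 -187.7   97.3] [ 0.6 -1.1  0.6] 6.91
1.12 False [ -28.  -200.1   97.3] [ 0.2 -0.2 -0. ] 7.22
1.28 False [ -44.6 -209.8   97.3] [-0.2 -0.5 -0.3] 7.54
1.45 False [ -62.5 -216.7   97.3] [-0.2 -0.2  0.2] 7.86
1.5 False [ -68.3 -218.3   97.3] [ 0.2  0.1 -0.8] 8.15
1.55 False [ -74.4 -219.5   97.2] [ 0.8 -1.   0. ] 8.44
1.6 True [ -76.5 -220.3   97.7] [2.4 0.9 0.5] 8.65
```

View pics/top2.png

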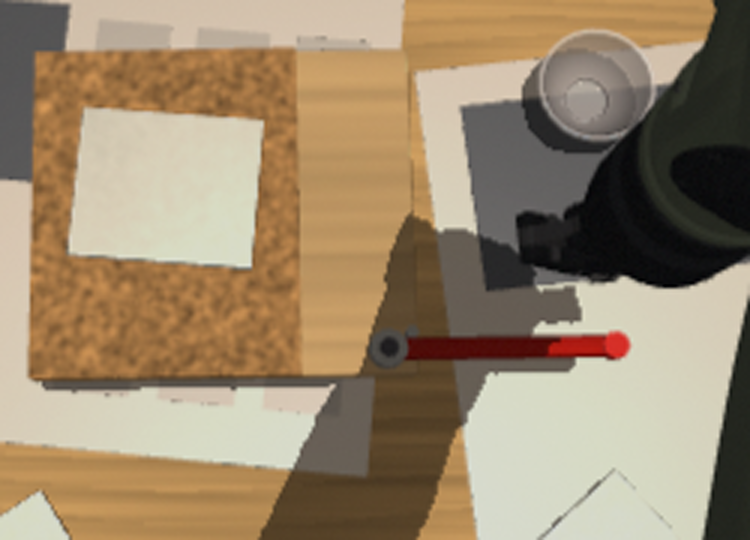

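The keeper runs from its pivot at (389,347) to its tip at (617,345) in the crop, so it points straight out over the ledge, and the robot felt the stop. I'll work out its angle, then push the panel with two fingers spread apart.

```bash
python3 - <<'E'
from h import *
import cv2
m=imaging.camera_model("top")
def ray(px,z):
    d=R.from_euler("xyz",m["rotation"]).apply((np.linalg.inv(m["K"])@[px[0],px[1],1])*[1,-1,-1]); p=np.array(m["position"])
    return S(p+d*(z-p[2])/d[2])
c=lambda u,v:((u+.5)/3-.5+190,(v+.5)/3-.5+110)
a,b=ray(c(389,347),106),ray(c(617,345),106); print("pivot",a.round(1),"tip",b.round(1),"angle",np.arctan2(-(b-a)[1],(b-a)[0]).round(3),"tub",ray(c(592,88),40).round())
o=ori([0,0,-1],[1,0,0]); X=12
print(np.round(solve_ik(W(X,114,150),o),2),np.round(solve_ik(W(X,-40,150),o),2))
bot.move_ptp(W(X,20,190),o); bot.grip(.5,40)
bot.movel(W(X,114.5,150),o,max_speed=250)
bot.movel(W(X,114.5,108),max_speed=200)
hit=bot.movel(W(X,114.5,80),max_speed=25,threshold=4)
s=bot.get_state(); z=s["tcp_pos"][2]; print("touch",hit,S(s["tcp_pos"]).round(1),s["contact_force"].round(1),s["opening"])
z+=2; bot.movel(W(X,114.5,z),max_speed=40)
for y,v in ((70,60),(0,80),(-30,60),(-41,30)):
    hit=bot.movel(W(X,y,z),max_speed=v,threshold=15); s=bot.get_state(); print(y,hit,S(s["tcp_pos"]).round(1),s["contact_force"].round(1),round(s["t"],1))
    if hit: break
bot.dwell(.2)
im=imaging.capture("scene"); cv2.imwrite("pics/s3.png",cv2.resize(im[170:290,225:365],None,fx=4,fy=4,interpolation=cv2.INTER_CUBIC))
E
```

```text
pivot [ -97.6 -104.6  106. ] tip [ -98.5 -247.7  106. ] angle 1.577 tub [  93. -259.   40.]
[ 0.24  0.51 -0.12  0.94  0.    1.79] [-0.01  0.46 -0.21  0.9   0.    1.53]
touch True [ 11.9 114.6  93.2] [-1.9 -0.6  5.1] 0.49920496674092985
70 False [12.1 70.  95.3] [0.5 0.4 0.1] 13.8
0 False [11.9  0.1 95.1] [ 1.   0.6 -0.4] 14.9
-30 False [ 12.1 -30.3  95.2] [ 0.3 -0.7 -0.1] 15.5
-41 False [ 12.  -41.2  95.2] [-0.7  0.3 -0.2] 16.0
```

View pics/s3.png

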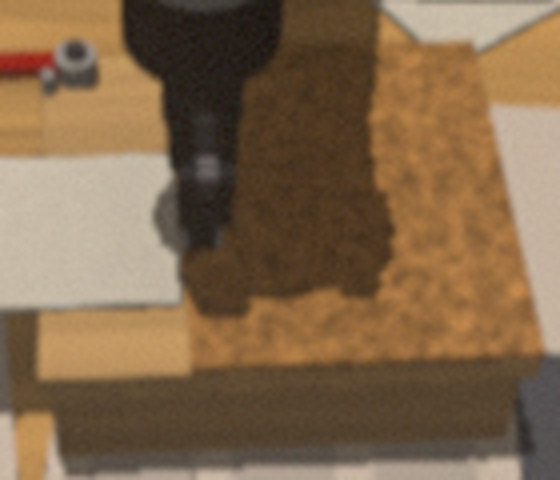

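The panel's back edge now sits at about (180,300), just past the pad step at (186,300), so it seems to have dropped. Before going on, I'll check reachability along the planned flip path (no motion) and locate the bottles.

```bash
cat >> h.py <<'E'
G=19.
def hold(phi,al,cx,edge_yz,sgn,gx,gd=108.):
    """tool pose holding the panel turned by phi about x; edge_yz = back edge mid-thickness; gx = x of grasp point, gd = its distance from the back edge (panel long axis)"""
    c,s=np.cos(phi),np.sin(phi)
    back=np.array([0,c,-s])           # front edge -> back edge
    tz=np.array([np.sin(al),0,0])+np.cos(al)*back
    ty=sgn*np.array([0,s,c])
    g=np.array([gx,*edge_yz])-gd*back
    return W(*(g+G*tz)),ori(tz,ty)
E
python3 - <<'E'
from h import *
m=imaging.camera_model("top")
def ray(px,z):
    d=R.from_euler("xyz",m["rotation"]).apply((np.linalg.inv(m["K"])@[px[0],px[1],1])*[1,-1,-1]); p=np.array(m["position"])
    return S(p+d*(z-p[2])/d[2])
print("red",ray((147,160),130).round(),"violet",ray((122,232),150).round())
for al in (10,15,20,25,30):
  for sg in (1,-1):
    a=np.radians(al); out=[]; qs=[]
    for ph,e in [(0,(-190,92.5)),(0,(-130,92.5)),(0,(-52,92.5)),(20,(-51,95)),(45,(-50,130)),(70,(-40,150)),(90,(-30,160)),(110,(-25,150)),(130,(-22,120)),(140,(-22,97)),(150,(-22,97)),(155,(-22,97))]:
        q=solve_ik(*hold(np.radians(ph),a,0,e,sg,15)); out.append((ph,e[0],q is not None)); qs.append(q)
    print(al,sg,[o[:2] for o in out if not o[2]]); 
    if al in(20,): print(np.array([q for q in qs if q is not None]).round(2))
E
```

```text
red [ 29. 221. 130.] violet [-110.  253.  150.]
10 1 [(0, -190), (0, -130)]
10 -1 [(0, -190), (0, -130)]
15 1 [(0, -190), (0, -130)]
15 -1 [(0, -190), (0, -130)]
20 1 [(0, -190)]
[[-0.79  1.37  0.3   2.07  1.1  -1.57]
 [-0.7   1.31  0.12  1.95  1.19 -1.57]
 [-0.67  0.9  -0.16  1.27  1.11 -0.94]
 [-0.54  0.46 -0.38  0.83  0.84 -0.47]
 [-0.28  0.2  -0.46  0.66  0.42 -0.19]
 [-0.    0.15 -0.44  0.63  0.01 -0.03]
 [ 0.26  0.25 -0.39  0.64 -0.4   0.12]
 [ 0.46  0.48 -0.31  0.7  -0.76  0.28]
 [ 0.53  0.63 -0.25  0.77 -0.92  0.38]
 [ 0.59  0.77 -0.14  0.95 -1.06  0.53]
 [ 0.61  0.86 -0.07  1.07 -1.12  0.63]]
20 -1 [(0, -190)]
[[-0.79  1.37  0.3   2.07  1.1   1.57]
 [-0.7   1.31  0.12  1.95  1.19  1.57]
 [-0.67  0.9  -0.16  1.27  1.11  2.21]
 [-0.54  0.46 -0.38  0.83  0.84  2.67]
 [-0.28  0.2  -0.46  0.66  0.42  2.95]
 [-0.    0.15 -0.44  0.63  0.01  3.12]
 [ 0.26  0.25 -0.39  0.64 -0.4  -3.03]
 [ 0.46  0.48 -0.31  0.7  -0.76 -2.86]
 [ 0.53  0.63 -0.25  0.77 -0.92 -2.76]
 [ 0.59  0.77 -0.14  0.95 -1.06 -2.61]
 [ 0.61  0.86 -0.07  1.07 -1.12 -2.52]]
25 1 [(0, -190)]
25 -1 [(0, -190)]
30 1 []
30 -1 []
```

```bash
cat >> h.py <<'E'
import cv2
def tool(phi,al,tip,sgn=1):
    phi,al=np.radians([phi,al]); c,s=np.cos(phi),np.sin(phi)
    return W(*tip),ori([np.sin(al),np.cos(al)*c,-np.cos(al)*s],[0,sgn*s,sgn*c])
def mosaic(name):
    w=cv2.resize(imaging.capture("wrist"),(400,300)); t=imaging.capture("top")[110:260,180:380]; s=imaging.capture("scene")[140:290,200:400]
    T,Q=[cv2.resize(i,(400,300),interpolation=cv2.INTER_CUBIC) for i in (t,s)]
    cv2.imwrite(name,np.vstack([np.hstack([w,T]),np.hstack([Q,0*Q])]))
E
python3 - <<'E'
from h import *
bot.movel(W(12,-36,150),max_speed=250)
bot.grip(.35)
bot.move_ptp(*tool(75,25,(10,-210,190)))
mosaic("pics/m1.png"); print(bot.get_state()["t"])
E
```

```text
18.7917
```

View pics/m1.png

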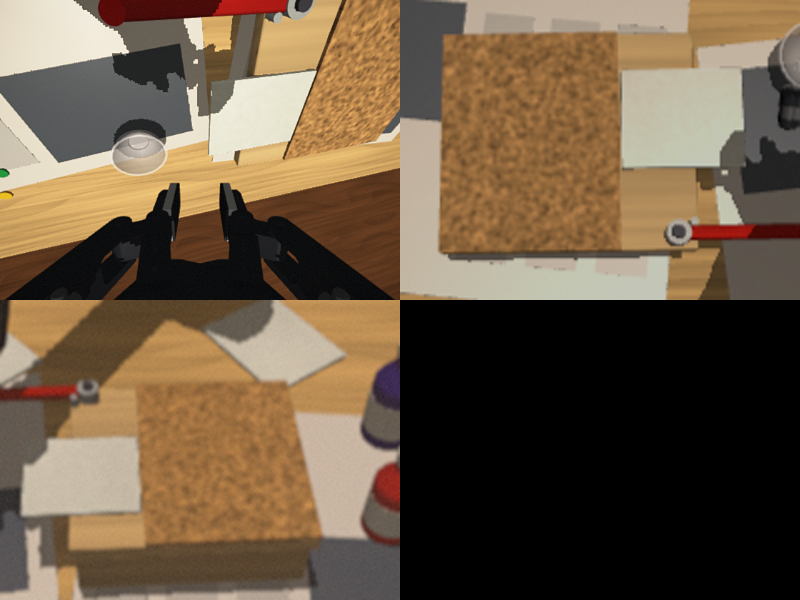

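The panel lies flush behind the pad step with its edge at (621,69)–(621,168) in the top crop. It is square to the stand, centred near x = +23 mm and overhangs the ledge, and the keeper is still open. Next I'll grasp the overhanging edge.

```bash
python3 - <<'E'
from h import *
fin=hold(0,np.radians(25),0,(-51.5,92.5),1,22)
pre=tool(0,25,(0,-205,92.5))
mid=tool(35,25,(0,-212,125))
print([np.round(solve_ik(*p),2) for p in (mid,pre,fin)])
bot.move_ptp(*mid); bot.move_ptp(*pre)
s=bot.get_state(); print(S(s["tcp_pos"]).round(1),s["contact_force"].round(1),round(s["t"],2))
hit=bot.movel(*fin,max_speed=80,threshold=8)
s=bot.get_state(); print(hit,S(s["tcp_pos"]).round(1),s["contact_force"].round(1),round(s["t"],2))
if not hit:
    bot.grip(0.0,50); s=bot.get_state(); print("open",s["opening"],s["gripper_force"],S(s["tcp_pos"]).round(1),s["contact_force"].round(1),s["wrist_torque"].round(2),round(s["t"],2))
E
```

```text
[array([-0.77,  0.71, -0.3 ,  0.98,  0.96, -0.79]), array([-0.82,  1.3 ,  0.1 ,  1.94,  1.16, -1.57]), array([-0.71,  1.29,  0.05,  1.9 ,  1.27, -1.57])]
[   0.7 -204.1   94.3] [ 0.9 -0.3  0.7] 20.32
False [  30.  -142.6   92.4] [-0.4  0.6  1. ] 21.33
open 0.05201017547456503 50.16471326351166 [  30.1 -142.8   92.6] [ 0.3 -1.3  0.2] [-0.76  0.36 -0.08] 21.68
```

```bash
python3 - <<'E'
from h import *
a=np.radians(25)
for ph,e in [(8,(-53,95.5)),(30,(-52,115)),(60,(-45,150)),(90,(-30,160)),(120,(-25,140)),(140,(-22,122)),(150,(-22,110))]:
    bot.movel(*hold(np.radians(ph),a,0,e,1,22),max_speed=100)
    s=bot.get_state(); print(ph,S(s["tcp_pos"]).round(1),s["contact_force"].round(1),round(s["opening"],3),round(s["t"],2))
bot.dwell(.2); mosaic("pics/m2.png")
E
```

```text
8 [  29.9 -142.9  109. ] [-0.2 -0.1 -1.1] 0.049 22.11
30 [  29.3 -130.3  158.8] [-0.5 -0.8 -0.3] 0.05 22.98
60 [ 29.5 -90.6 227.1] [-0.4  0.2 -0.9] 0.053 23.93
90 [ 29.6 -30.6 249.3] [ 1.   0.9 -1. ] 0.051 24.72
120 [ 30.2  19.1 218.1] [ 0.6  0.2 -0.3] 0.053 25.47
140 [ 30.7  46.5 181.1] [-0.4 -0.2 -0.6] 0.05 26.08
150 [ 30.6  55.9 156.3] [ 0.9 -0.3 -0.2] 0.052 26.5
```

View pics/m2.png

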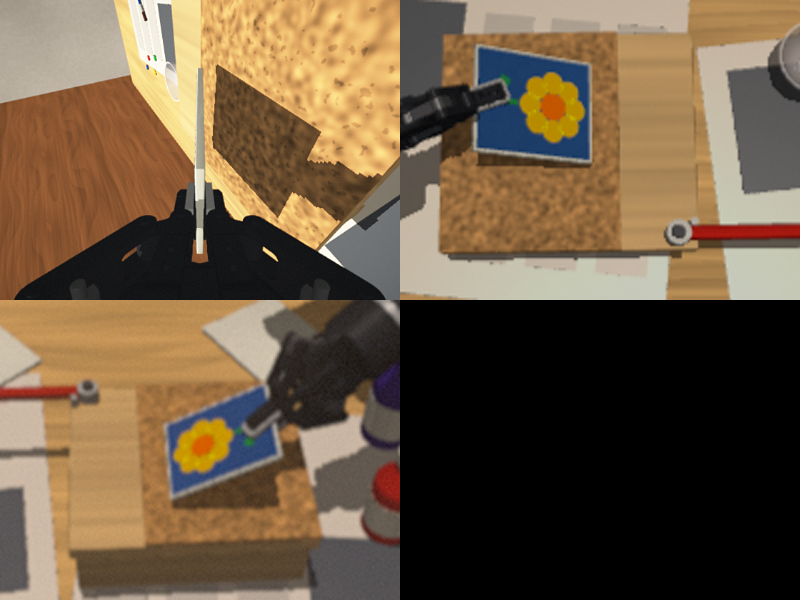

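The top crop shows the flower facing up, with the panel's lower edge at (590,63)–(590,162), about 25 mm inside the pad edge. I'll lower it to contact, lean it further over, and release.

```bash
python3 - <<'E'
from h import *
a=np.radians(25); e=(-20,92)
hit=bot.movel(*hold(np.radians(150),a,0,e,1,22),max_speed=25,threshold=3)
s=bot.get_state(); tip=S(s["tcp_pos"]); print(hit,tip.round(1),s["contact_force"].round(1))
g0=S(hold(np.radians(150),a,0,(-21,97),1,22)[0]); ez=97+tip[2]-g0[2]; print("edge z",ez)
for ph in (160,157,154):
    p=hold(np.radians(ph),a,0,(-21,ez+.7),1,22)
    try: bot.movel(*p,max_speed=40,threshold=12); break
    except bot.IKError: print("no",ph)
s=bot.get_state(); print(ph,S(s["tcp_pos"]).round(1),s["contact_force"].round(1))
bot.grip(.2); bot.dwell(.2)
Rt=R.from_euler("xyz",s["orientation"]).as_matrix(); tz=Rt[:,2]
p=bot.get_state()["tcp_pos"]
bot.movel(p-60*tz,max_speed=100)
s=bot.get_state(); print(s["contact_force"].round(1),round(s["t"],2))
bot.movel(p-60*tz+[-60,0,80],max_speed=200); bot.dwell(.3)
mosaic("pics/m3.png"); print(bot.get_state()["t"])
E
```

```text
True [ 30.   58.1 141.8] [-0.7  1.5  3.4]
edge z 96.45047975024175
160 [ 29.9  64.3 127.8] [-1.7 -0.7  3. ]
[ 0.7 -1.1 -0.5] 29.16
30.2583
```

View pics/m3.png

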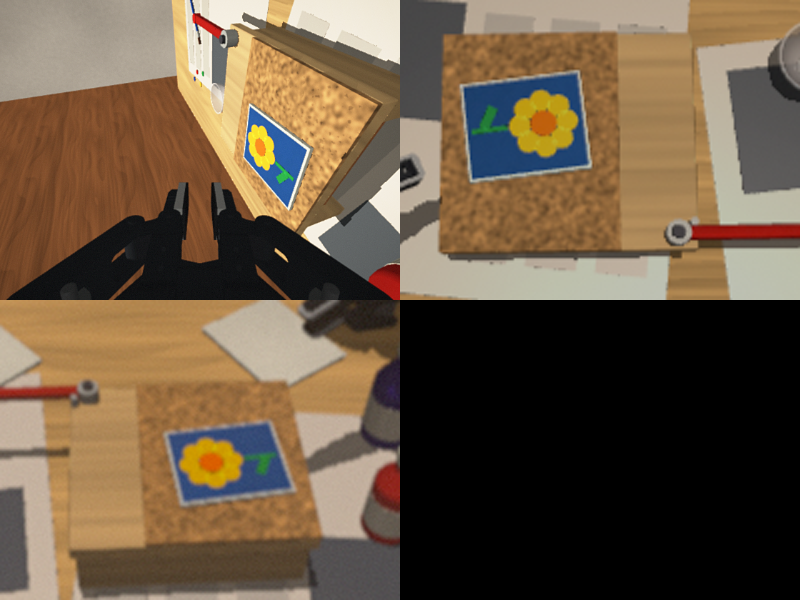

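The panel lies flat on the cork, flower up. Its corners in the top crop are (460,87), (579,71), (591,166) and (472,181), all inside the pad. The keeper is still open, the bottles and tub are untouched, and the gripper is clear.

```bash
python3 -c "
from bench import bot
bot.dwell(.3); print(bot.sign_off())"
```

```text
the job is handed in; nothing more can be done
None
```

The job is handed in at about 31 s of the 67 s allowed: keeper open against its stop, panel lying flat on the cork pad with the flower up, and the bottles and tub not moved.

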